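# Reject the socket case with the stiff hinge

### The job

Open the lid of each of the three socket cases to feel whether its hinge swings freely. Leave the two free ones where they stand with their lids thrown right back, ready to be filled; put the stiff one flat inside the reject tray without dropping it, and leave its lid standing about half open there to mark it as faulty. Do not disturb the other things on the bench.

Things in the scene. Friction and masses are not known exactly. Their poses are not given: they have to be found in the camera images.
- case_a: One of three look-alike steel socket cases, 155 mm long (x), 62 wide (y), 0.75 to 0.95 kg, balancing near its centre. Origin: centre of underside; hinge at +x end, front -x. Base 32 high; shut lid, 58 wide, tops out at 46. A black ball knob, 24 across, stands on a stem on the lid, 62 in front of the case centre, its top 84 up. Carry it by the base, gripped across 62 mm, lid shut or upright.
- cover_a (a joint): Opening of case_a's lid, rad: 0 shut, 1.57 upright, 1.95 the stop, leaning back. Lids weigh 0.12 kg: about 0.1 N m, 0.8 N at the knob, when nearly shut. Let go, a free one drops shut below 1.2 and falls back to its stop past 1.5; a stiff one drags with 0.19 N m (1.3 N at the knob) and stays where it is left. Looks do not tell them apart.
- hinge_a (a point): Middle of case_a's hinge axis, which runs along the case's y, 77.5 mm behind the case's centre and 32 mm above its underside; axes as the case's. The lid's front rises as it opens.
- knob_a (a point): Centre of case_a's ball knob (24 mm across; pinch it with the jaws closing along the case's y, and it can turn between them): 26 mm above the lid's top face; when shut, 139.5 mm in front of and 40 mm above the hinge axis. It and its axes turn with the lid; upright, the knob is on the far (+x) side of the lid.
- case_b: One of three look-alike steel socket cases, 155 mm long (x), 62 wide (y), 0.75 to 0.95 kg, balancing near its centre. Origin: centre of underside; hinge at +x end, front -x. Base 32 high; shut lid, 58 wide, tops out at 46. A black ball knob, 24 across, stands on a stem on the lid, 62 in front of the case centre, its top 84 up. Carry it by the base, gripped across 62 mm, lid shut or upright.
- cover_b (a joint): Opening of case_b's lid, rad: 0 shut, 1.57 upright, 1.95 the stop, leaning back. Lids weigh 0.12 kg: about 0.1 N m, 0.8 N at the knob, when nearly shut. Let go, a free one drops shut below 1.2 and falls back to its stop past 1.5; a stiff one drags with 0.19 N m (1.3 N at the knob) and stays where it is left. Looks do not tell them apart.
- hinge_b (a point): Middle of case_b's hinge axis, which runs along the case's y, 77.5 mm behind the case's centre and 32 mm above its underside; axes as the case's. The lid's front rises as it opens.
- knob_b (a point): Centre of case_b's ball knob (24 mm across; pinch it with the jaws closing along the case's y, and it can turn between them): 26 mm above the lid's top face; when shut, 139.5 mm in front of and 40 mm above the hinge axis. It and its axes turn with the lid; upright, the knob is on the far (+x) side of the lid.
- case_c: One of three look-alike steel socket cases, 155 mm long (x), 62 wide (y), 0.75 to 0.95 kg, balancing near its centre. Origin: centre of underside; hinge at +x end, front -x. Base 32 high; shut lid, 58 wide, tops out at 46. A black ball knob, 24 across, stands on a stem on the lid, 62 in front of the case centre, its top 84 up. Carry it by the base, gripped across 62 mm, lid shut or upright.
- cover_c (a joint): Opening of case_c's lid, rad: 0 shut, 1.57 upright, 1.95 the stop, leaning back. Lids weigh 0.12 kg: about 0.1 N m, 0.8 N at the knob, when nearly shut. Let go, a free one drops shut below 1.2 and falls back to its stop past 1.5; a stiff one drags with 0.19 N m (1.3 N at the knob) and stays where it is left. Looks do not tell them apart.
- hinge_c (a point): Middle of case_c's hinge axis, which runs along the case's y, 77.5 mm behind the case's centre and 32 mm above its underside; axes as the case's. The lid's front rises as it opens.
- knob_c (a point): Centre of case_c's ball knob (24 mm across; pinch it with the jaws closing along the case's y, and it can turn between them): 26 mm above the lid's top face; when shut, 139.5 mm in front of and 40 mm above the hinge axis. It and its axes turn with the lid; upright, the knob is on the far (+x) side of the lid.
- reject_tray: The reject tray: fixed shallow grey open tray, outside 230 (x) x 170 (y) x 22 mm high, walls and floor 5 mm thick. Origin: centre of the underside, x along its length.
- screwdriver: Bystander: screwdriver lying beyond the cases, 190 mm long; origin on its underside at mid length.
- grease_jar: Bystander: jar, 64 mm across, 70 mm high; origin at the centre of its underside.
- drain_pump: Bystander: washing-machine drain pump standing on end, 64 mm across, 75 mm high; origin at the centre of its underside.
Not all that is in view belongs to the job. Leave any blue or orange look-alike of the case_c alone. Leave any purple look-alike of the case_b alone.

How it is judged:
By the outcome, as a careful person would: the job done as asked, in the order asked, and still so for the second after the job is handed in, with the robot touching nothing.
It also fails if it takes over 72 s, if anything falls off the work surface, if the arm or the gripper's body presses on something with over 40 N, if the wrist force passes 120 N, or if a joint passes its speed limit or range.

### The arm

A 6-joint arm with a two-finger parallel gripper is mounted at the origin on the work surface. World frame = base frame: x ahead of the robot, y to its left, z up, the work surface at z = 0. Lengths are in mm, angles in rad, forces in N, time in s.
With the tool pointing down it reaches from about 275 to 750 mm from the base axis. Payload 10.2 kg.
Tool frame: the origin (TCP) lies between the finger pads; the fingertips stand 17 mm ahead of it and the grasp point (between the pads) lies 2 mm behind it (tips_ahead is the distance from the TCP to the fingertips, in mm); z points along the fingers, y is the line along which they close (so a half turn about z gives the same grasp; the last joint's range is limited). The gripper opens to 85 mm and grips with 20 to 120 N. Pads are 22 mm wide; open, the fingers measure 114 mm over their backs; the gripper's body (76 mm by 85 mm) begins 54 mm behind the grasp point. The pads swing forward as they close: fully open they stand 13 mm farther back than shut.
Start: joints at [-1.422, 0.313, 1.498, -0, 1.331, -0.223], TCP at [190.717, -489.141, 248.294] pointing down, gripper open.
Joint ranges: [-2.94, 2.94], [-0.97, 2.17], [0.19, 2.56], [-1.23, 4.37], [0.02, 3.11], [-2.88, 2.88]. Speed limits (rad/s): [2.39, 2.39, 3.01, 3.14, 3.14, 3.14].

### API

Orientations are given as a unit quaternion [w, x, y, z].
In Python, from rig import sense, capture, finish_job, boxes_of, tips_ahead gives the robot as it stands.
- The arm moves only by the tool drive_tool, never from a script. Its argument "commands" is text: rows parted by semicolons, each of 7 numbers parted by spaces: the shift along the world's x, y, z in units of 0.1 m (1.0 is 0.1 m), then the turn, a rotation vector about the world's x, y, z in units of pi/4 rad (1.0 is pi/4 rad), then the opening in per cent of the stroke, from 0 (shut) to 100 (fully open). A call has 1 to 20 rows; each row shifts and turns the commanded pose from where the row before left it; what a row does not reach is not made up. A row lasts 1/12 s, in which the tool goes at most 41.7 mm and 7.16 degrees, less where a joint would pass 70% of its speed; a pose out of reach is approached as far as the arm can. A call with a number of a shift or a turn outside -1 to 1 is refused whole. A call with a gripper value outside its range is refused whole. The fingers move at their own pace and stop on an object; "force" is the grip in N (left out, the last holds). Time passes only in rows, so rows that do not move let the fingers close. It gives the time, the measured TCP pose, the force, the opening and the grip force at its end, in the units of the state.
- sense(): the state, without advancing time (a new reading comes with each control period).
- capture(name): name is "scene" or "top"; returns a dict with "pixels" (420x560x3 uint8, blue, green, red), "fov_y" (degrees; the focal length in pixels is half the picture's height over the tangent of half this angle, whatever the lens; pixels are square), "cx", "cy" (the principal point, pixels), "k1" (the pictures are not rectified: a ray, as slopes to the right and down, at radius r is drawn at 1 + k1 r^2 times it, then the intrinsics apply), "position" and "attitude" of the camera in the world. Camera axes: x right, y down, z forward; pixel columns grow to the right and rows downward; lengths in mm; the calibration is good to about 2 mm. A picture is of the moment at which its call begins. There is no depth.
- finish_job(): hands the job in; it is judged then, once.
Trained networks look in a picture, given as the dict that the camera call returned (one of the last four; its "shot" number tells which), for a name from the list of things; names that differ only in an ending like _2 or _b are one class to them, and where a whole thing is asked for, a point or a joint stands for the part that bears it (a point fixed in the world has none). Each returns a list of dicts, best first, with "confidence" (0 to 1); they miss things now and then, are a little off and sometimes report something else, mostly with a low value. They report only what shows in the picture. A call takes as long as a camera call. They do not tell look-alikes from the thing itself.
- boxes_of(picture, name): "position" ([column, row] in pixels, amid what is visible of it).
The state is a dict: "time_s": time; "joints": joint angles; "dq": joint speeds; "tau": joint torques, N m; "eef_pos": TCP position; "ee_rot": TCP orientation; "force": force on the tool from outside, world axes, zero at the start; "wrist_torque": the same for the moment, N m; "grip_width": opening from 0.0 (shut) to 1.0 (fully open); "grip_force": force on a finger pad.
Only numpy, scipy, OpenCV 4.12 (cv2) and the standard library are available. Lean on these libraries where they do the work, as an engineer would, in place of code of your own. Each camera call takes 0.05 s, during which the arm holds its last target. There are 200 camera calls.

## Working session

There is one attempt and no reset: what is moved stays moved. The work goes in short steps, Python scripts to look and compute and a tool call to move; the robot and the scene stay as the last step left them, time stands still between calls to the robot, and variables do not carry over. Pictures are saved under pics/ and viewed, at most 10 in all, crops included, and the job is handed in when it is done.

Besides the shell and the picture viewer there is one more tool, called after "Request:" as a command line: name --argument value ..., lists and objects as JSON in quotes. drive_tool: Moves the arm, as the interface text tells. Shifts and turns lie within -1 to 1; 1 stands for 0.1 m of shift or pi/4 rad of turn. Its arguments: {"type":"object","properties":{"commands":{"type":"string"},"force":{"type":"number"}},"required":["commands"]}

```bash
mkdir -p pics; ls
python3 - <<'E'
from rig import *
import cv2,json
s=sense(); print({k:(v if not hasattr(v,'tolist') else v.tolist()) for k,v in s.items()})
for n in("scene","top"):
    c=capture(n); cv2.imwrite(f"pics/{n}0.png",c["pixels"]); print({k:v for k,v in c.items() if k!="pixels"})
    for t in("case_a","knob_a","hinge_a","reject_tray","screwdriver","grease_jar","drain_pump"):
        print(n,t,[(([round(float(x)) for x in b["position"]]),round(b["confidence"],2)) for b in boxes_of(c,t)])
print(tips_ahead if not callable(tips_ahead) else tips_ahead())
E
```

```text
pics
{'time_s': 0.0, 'joints': [-1.4224226827686344, 0.3134366346651045, 1.4984234023392013, -1.5952944020263147e-05, 1.3310230488654524, -0.22337140436508326], 'dq': [0.0023507170766357307, -0.0010275028304600146, 0.0005914957811890467, -0.0011877941804401897, -0.00010533320971223053, -0.0005212173141415335], 'tau': [0.0005866677929589059, -41.22657537460327, -25.97377359867096, -0.00015182679817371536, 0.00421664648456499, -6.449587317547412e-06], 'eef_pos': [190.6651077870909, -488.8994395640574, 247.7470582490704], 'ee_rot': [-0.0006450529457239084, 0.9827748231046272, 0.18480592714478197, 1.6447601270829706e-05], 'force': [0.11555596827909535, 1.1229686047418166, -0.2836120068961536], 'wrist_torque': [-0.01784971484257244, 0.008437905062405101, 0.009389605148664857], 'grip_force': 0.0, 'grip_width': 1.0008853678805238}
{'fov_y': 46.90318837603765, 'cx': 284.2631208042883, 'cy': 212.3400222332162, 'k1': 0.022015799733434534, 'position': array([1467.45459048, -495.22270609, 1233.33121395]), 'attitude': array([-0.29617741,  0.79630955,  0.49155264, -0.19117018]), 'shot': 1}
scene c
[... 672 characters left out ...]
ray([ 422.94904194,  -68.04295001, 1957.00494252]), 'attitude': array([ 0.0257066 , -0.69998259,  0.71324956, -0.0252709 ]), 'shot': 2}
top case_a [([171, 234], 0.92), ([413, 234], 0.92), ([338, 232], 0.85), ([301, 275], 0.74), ([127, 269], 0.6), ([287, 223], 0.55)]
top knob_a [([123, 271], 0.97), ([302, 275], 0.96), ([414, 233], 0.96), ([168, 236], 0.81), ([286, 227], 0.72)]
top hinge_a [([338, 233], 0.96), ([302, 276], 0.94), ([411, 235], 0.92), ([126, 268], 0.92), ([175, 238], 0.9), ([287, 222], 0.64)]
top reject_tray [([221, 218], 0.61)]
top screwdriver [([252, 145], 0.46)]
top grease_jar [([320, 166], 0.81), ([339, 232], 0.7)]
top drain_pump [([190, 173], 0.56), ([168, 234], 0.39)]
17.0
```

Run:
```python
import cv2
im=cv2.imread("pics/top0.png"); cv2.imwrite("pics/top0c.png",cv2.resize(im[120:310,90:460],(800,411),interpolation=cv2.INTER_CUBIC))
im=cv2.imread("pics/scene0.png"); cv2.imwrite("pics/sc0c.png",cv2.resize(im[100:320,60:450],(800,451),interpolation=cv2.INTER_CUBIC))
```

```text
(no output)
```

View pics/top0c.png

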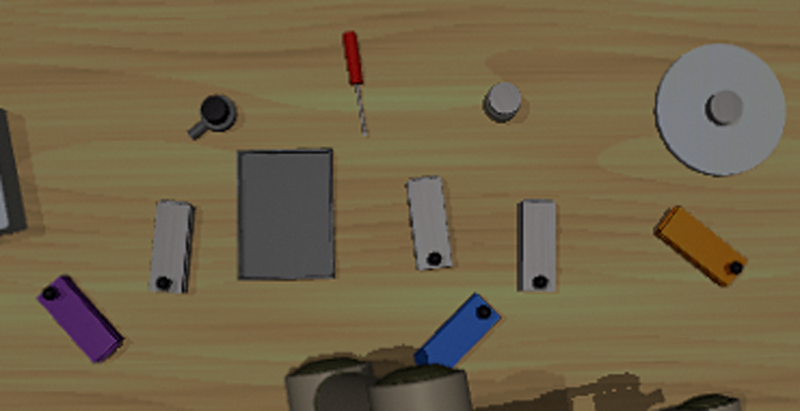

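View pics/sc0c.png

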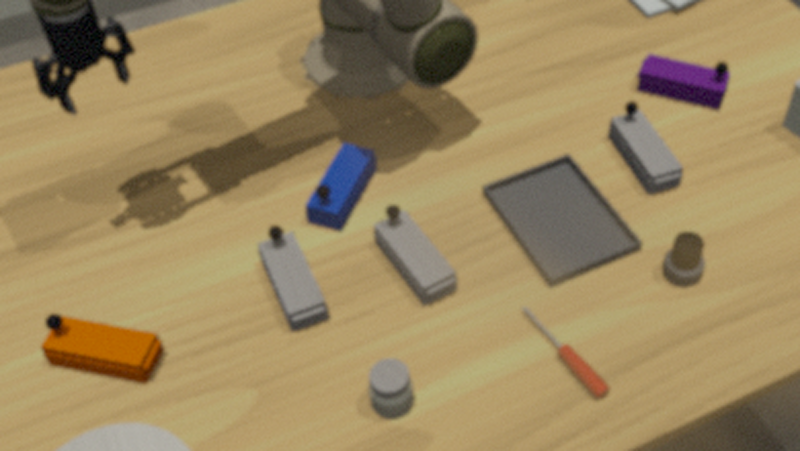

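The three plain steel cases are in the top crop at about (172,246), (430,222) and (538,245), all with their knobs toward the robot. The blue (455,330), purple (80,320) and orange (700,245) ones are look-alikes to leave alone. The tray is at (286,214), with its long side along world x. Next I fit the poses by silhouette in both views.

View pics/fit.png

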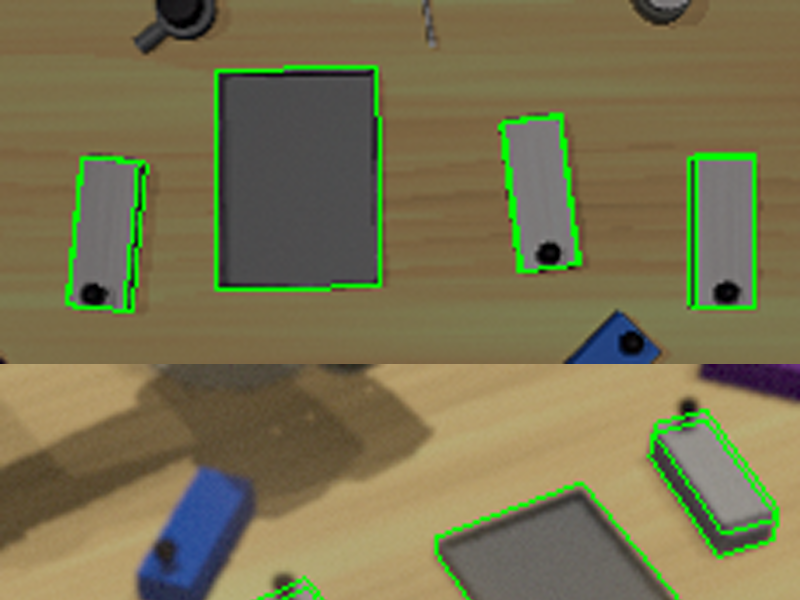

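The fits sit well on the images: cases at L (488,330), M (522,-126), R (479,-315), and the tray at (543,128). I start with R, whose knob is at (417,-314,72).

Request:
drive_tool --commands "0.28 0.22 -0.1 0 0 -0.064 100;0.28 0.22 -0.1 0 0 -0.064 100;0.28 0.22 -0.1 0 0 -0.064 100;0.28 0.22 -0.1 0 0 -0.064 100;0.28 0.22 -0.1 0 0 -0.064 100;0.28 0.22 -0.1 0 0 -0.064 100;0.28 0.22 -0.1 0 0 -0.064 100;0.28 0.22 -0.1 0 0 -0.064 100;0 0 -0.2 0 0 0 100;0 0 -0.2 0 0 0 70;0 0 -0.2 0 0 0 70;0 0 0 0 0 0 70;0 0 0 0 0 0 70" --force 20

```text
time_s: 1.98
eef_pos: [414.6, -313.0, 108.2]
ee_rot: [-0.001, 1.0, -0.015, -0.0]
force: [0.1, -0.6, 0.5]
grip_width: 0.701
grip_force: 0.0
```

```bash
cat > look.py <<'E'
from h import *; from rig import *
import sys
s=sense(); q=s["ee_rot"]; e=s["eef_pos"]; M=R.from_quat([q[1],q[2],q[3],q[0]]).as_matrix()
print("t",round(s["time_s"],2),"tcp",np.round(e,1),"x",M[:,0].round(3),"z",M[:,2].round(3),"F",np.round(s["force"],2),"T",np.round(s["wrist_torque"],3),"w",round(s["grip_width"],3),"gf",round(s["grip_force"],1))
if len(sys.argv)>2:
    n,x,y,o=sys.argv[1],*map(float,sys.argv[2:4]),sys.argv[4]
    c=capture(n); u,v=np.rint(proj(c,[x,y,60])[0]).astype(int)
    cv2.imwrite("pics/"+o,cv2.resize(c["pixels"][max(v-40,0):v+40,max(u-55,0):u+55],(770,560),interpolation=cv2.INTER_CUBIC))
E
python3 look.py
```

```text
t 1.98 tcp [ 414.6 -313.   108.2] x [ 1.    -0.03  -0.001] z [-0.001  0.001 -1.   ] F [ 0.14 -0.62  0.52] T [ 0.006 -0.013 -0.011] w 0.701 gf 0.0
```

Request:
drive_tool --commands "0.024 -0.01 -0.13 0 0 0 70;0 0 -0.13 0 0 0 70;0 0 -0.12 0 0 0 70;0 0 0 0 0 0 50;0 0 0 0 0 0 15;0 0 0 0 0 0 15;0 0 0 0 0 0 15;0 0 0 0 0 0 15;0 0 0 0 0 0 15" --force 25

```text
time_s: 2.73
eef_pos: [417.6, -315.3, 71.7]
ee_rot: [0.002, 1.0, -0.015, 0.001]
force: [-1.4, -4.1, 6.5]
grip_width: 0.256
grip_force: 24.8
```

```bash
python3 look.py
python3 - <<'E'
import numpy as np
# knob rel hinge, arc steps
for th0,th1,n in((0,1.7,20),):
    th=np.linspace(th0,th1,n+1); a=np.arctan2(40,-139.5)-th; r=np.hypot(40,139.5)
    p=np.c_[r*np.cos(a),r*np.sin(a)]; d=np.diff(p,axis=0)/100
    for t,x in zip(th[1:],d): print(round(t,3),x.round(3))
E
```

```text
t 2.73 tcp [ 417.6 -315.3   71.7] x [ 1.    -0.03   0.002] z [ 0.002 -0.003 -1.   ] F [-1.39 -4.14  6.54] T [-0.563  0.32   0.029] w 0.256 gf 24.8
0.085 [0.039 0.117]
0.17 [0.049 0.113]
0.255 [0.058 0.109]
0.34 [0.067 0.103]
0.425 [0.076 0.097]
0.51 [0.084 0.091]
0.595 [0.091 0.083]
0.68 [0.098 0.075]
0.765 [0.104 0.066]
0.85 [0.109 0.057]
0.935 [0.114 0.048]
1.02 [0.117 0.038]
1.105 [0.12  0.028]
1.19 [0.122 0.018]
1.275 [0.123 0.007]
1.36 [ 0.123 -0.003]
1.445 [ 0.123 -0.014]
1.53 [ 0.121 -0.024]
1.615 [ 0.118 -0.034]
1.7 [ 0.115 -0.044]
```

Request:
drive_tool --commands "0.039 -0.001 0.117 0 0 0 15;0.049 -0.001 0.113 0 0 0 15;0.058 -0.002 0.109 0 0 0 15;0.067 -0.002 0.103 0 0 0 15;0.076 -0.002 0.097 0 0 0 15;0.084 -0.002 0.091 0 0 0 15;0.091 -0.002 0.083 0 0 0 15;0.098 -0.003 0.075 0 0 0 15;0 0 0 0 0 0 15" --force 20

```text
time_s: 3.48
eef_pos: [474.6, -315.8, 150.5]
ee_rot: [0.001, 1.0, -0.015, 0.001]
force: [-3.3, -1.9, 3.3]
grip_width: 0.263
grip_force: 24.4
```

```bash
python3 look.py scene 479 -315 r1.png
```

```text
t 3.48 tcp [ 474.6 -315.8  150.5] x [ 1.    -0.03   0.002] z [ 0.002 -0.002 -1.   ] F [-3.3  -1.88  3.32] T [-0.332  0.637  0.026] w 0.263 gf 24.4
```

View pics/r1.png

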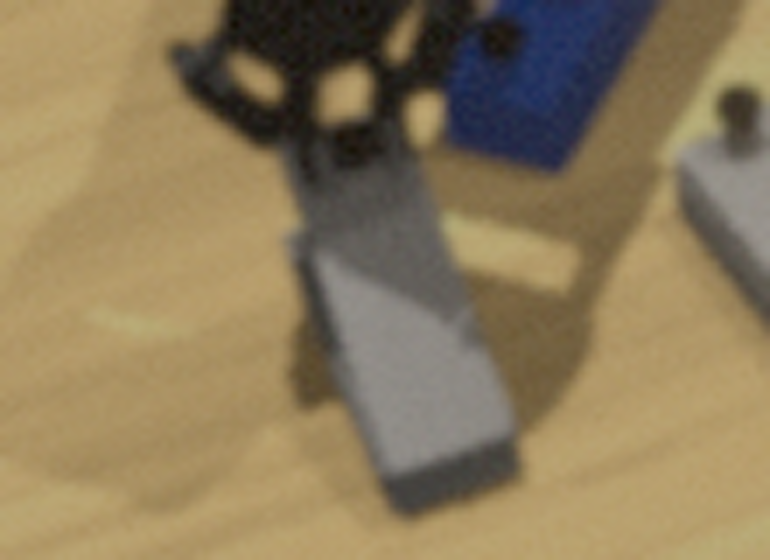

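Request:
drive_tool --commands "-0.098 0.003 -0.075 0 0 0 15;-0.091 0.002 -0.083 0 0 0 15;-0.084 0.002 -0.091 0 0 0 15;-0.076 0.002 -0.097 0 0 0 15;0 0 0 0 0 0 15"

```text
time_s: 3.95
eef_pos: [436.5, -314.2, 112.6]
ee_rot: [-0.001, 1.0, -0.016, -0.001]
force: [-0.4, -2.4, -0.3]
grip_width: 0.263
grip_force: 24.1
```

Request:
drive_tool --commands "0 0 0 0 0 0 55;0 0 0 0 0 0 55;0 0 0 0 0 0 55;0 0 0 0 0 0 55;0 0 0 0 0 0 55"

```text
time_s: 4.37
eef_pos: [438.7, -314.6, 114.7]
ee_rot: [0.0, 1.0, -0.015, 0.0]
force: [-0.5, -0.2, -0.4]
grip_width: 0.548
grip_force: 0.0
```

```bash
python3 look.py scene 479 -315 r2.png
```

```text
t 4.37 tcp [ 438.7 -314.6  114.7] x [ 1.   -0.03  0.  ] z [ 0. -0. -1.] F [-0.5  -0.22 -0.38] T [-0.012  0.015  0.028] w 0.548 gf 0.0
```

View pics/r2.png

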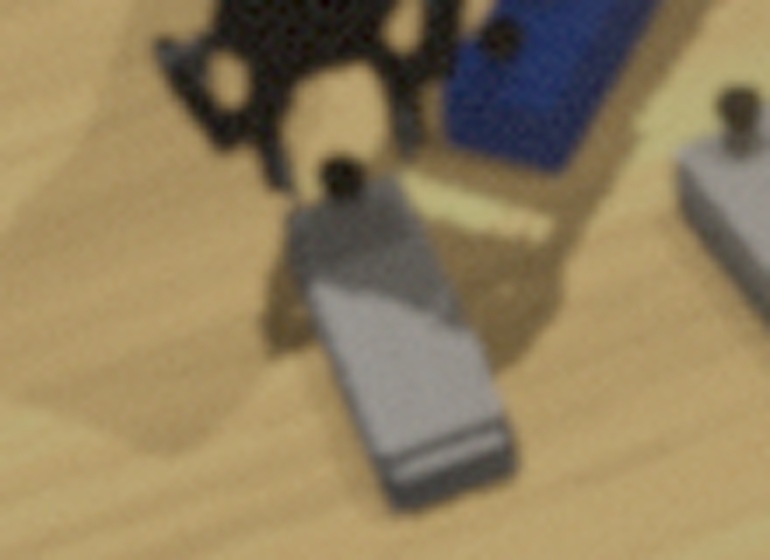

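R dropped shut when released (knob at crop (342,177), lid flat), so it is free. I regrip it and throw it right back.

Request:
drive_tool --commands "-0.067 0.002 -0.103 0 0 0 55;-0.058 0.002 -0.109 0 0 0 55;-0.049 0.002 -0.113 0 0 0 55;-0.039 0.002 -0.117 0 0 0 55;0 0 0 0 0 0 15;0 0 0 0 0 0 15;0 0 0 0 0 0 15;0 0 0 0 0 0 15;0 0 0 0 0 0 15" --force 20

```text
time_s: 5.17
eef_pos: [417.3, -314.1, 70.8]
ee_rot: [0.0, 1.0, -0.015, 0.0]
force: [-3.3, -0.4, -0.3]
grip_width: 0.259
grip_force: 19.6
```

Request:
drive_tool --commands "0.039 -0.001 0.117 0 0 0 15;0.049 -0.001 0.113 0 0 0 15;0.058 -0.002 0.109 0 0 0 15;0.067 -0.002 0.103 0 0 0 15;0.076 -0.002 0.097 0 0 0 15;0.084 -0.002 0.091 0 0 0 15;0.091 -0.002 0.083 0 0 0 15;0.098 -0.003 0.075 0 0 0 15;0.104 -0.003 0.066 0 0 0 15;0.109 -0.003 0.057 0 0 0 15;0.114 -0.003 0.048 0 0 0 15;0.117 -0.003 0.038 0 0 0 15;0.12 -0.003 0.028 0 0 0 15;0.122 -0.003 0.018 0 0 0 15;0.123 -0.003 0.007 0 0 0 15;0.123 -0.003 -0.003 0 0 0 15;0.123 -0.003 -0.014 0 0 0 15;0.121 -0.003 -0.024 0 0 0 15;0.118 -0.003 -0.034 0 0 0 15"

```text
time_s: 6.75
eef_pos: [603.8, -319.1, 168.9]
ee_rot: [0.001, 1.0, -0.015, 0.001]
force: [-0.3, -1.9, 1.6]
grip_width: 0.262
grip_force: 20.2
```

Request:
drive_tool --commands "0.115 -0.003 -0.044 0 0 0 15;0.111 -0.003 -0.054 0 0 0 15;0.105 -0.003 -0.063 0 0 0 15;0.05 0 -0.03 0 0 0 15;0 0 0 0 0 0 15;0 0 0 0 0 0 100;0 0 0 0 0 0 100;0 0 0 0 0 0 100;0.05 0 0.05 0 0 0 100;0.05 0 0.1 0 0 0 100;0.05 0 0.2 0 0 0 100;0 0 0.3 0 0 0 100;0 0 0.2 0 0 0 100"

```text
time_s: 7.83
eef_pos: [655.8, -319.5, 236.1]
ee_rot: [0.0, 1.0, -0.015, 0.001]
force: [-0.6, -0.4, 1.0]
grip_width: 1.001
grip_force: 0.0
```

```bash
python3 look.py scene 520 -315 r3.png
```

```text
t 7.83 tcp [ 655.8 -319.5  236.1] x [ 1.    -0.03   0.001] z [ 0.001 -0.001 -1.   ] F [-0.56 -0.38  1.05] T [-0.001 -0.016 -0.022] w 1.001 gf 0.0
```

View pics/r3.png

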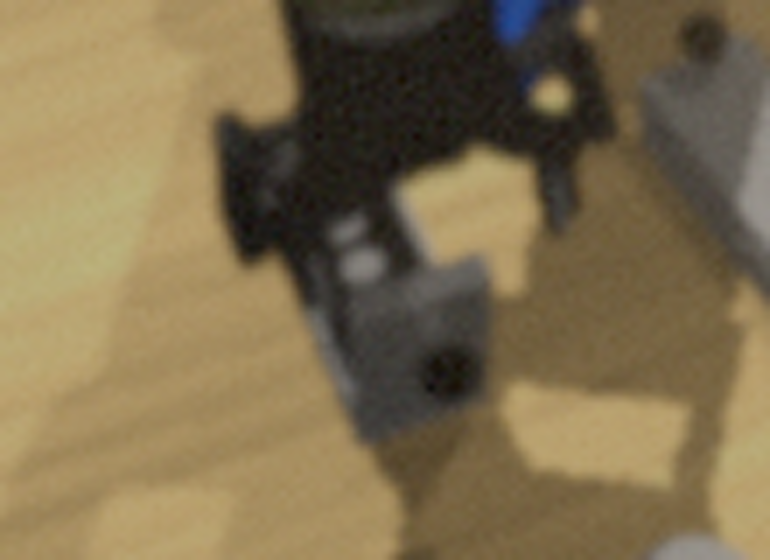

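R's lid is leaning back at its stop with the knob over the far side at crop (447,372). Next is M.

Request:
drive_tool --commands "-0.245 0.234 0 0 0 0.022 100;-0.245 0.234 0 0 0 0.022 100;-0.245 0.234 0 0 0 0.022 100;-0.245 0.234 0 0 0 0.022 100;-0.245 0.234 0 0 0 0.022 100;-0.245 0.234 -0.1 0 0 0.022 70;-0.245 0.234 -0.2 0 0 0.022 70;-0.245 0.234 -0.2 0 0 0.022 70;0 0 -0.3 0 0 0 70;0 0 -0.3 0 0 0 70;0 0 -0.2 0 0 0 70;0 0 0 0 0 0 70;0 0 0 0 0 0 70"

```text
time_s: 8.97
eef_pos: [459.5, -132.3, 103.8]
ee_rot: [-0.0, 0.999, 0.054, -0.001]
force: [-0.4, -0.2, 0.1]
grip_width: 0.7
grip_force: 0.0
```

Request:
drive_tool --commands "0 0 -0.12 0 0 0 70;0 0 -0.12 0 0 0 70;0 0 -0.09 0 0 0 55;0 0 0 0 0 0 15;0 0 0 0 0 0 15;0 0 0 0 0 0 15;0 0 0 0 0 0 15;0 0 0 0 0 0 15" --force 20

```text
time_s: 9.63
eef_pos: [460.3, -133.0, 71.6]
ee_rot: [0.001, 0.999, 0.054, 0.001]
force: [-2.1, -4.0, 3.6]
grip_width: 0.264
grip_force: 19.9
```

Request:
drive_tool --commands "0.039 0.004 0.117 0 0 0 15;0.049 0.005 0.113 0 0 0 15;0.058 0.006 0.109 0 0 0 15;0.067 0.007 0.103 0 0 0 15;0 0 0 0 0 0 15;0 0 0 0 0 0 55;0 0 0 0 0 0 55;0 0 0 0 0 0 55;0 0 0 0 0 0 55"

```text
time_s: 10.38
eef_pos: [480.7, -130.1, 114.4]
ee_rot: [-0.0, 0.999, 0.054, -0.0]
force: [0.2, 1.0, -0.0]
grip_width: 0.551
grip_force: 0.0
```

Request:
drive_tool --commands "0 0 0 0 0 0 15;0 0 0 0 0 0 15;0 0 0 0 0 0 15;0 0 0 0 0 0 15;0 0 0 0 0 0 15"

```text
time_s: 10.8
eef_pos: [481.1, -130.2, 114.8]
ee_rot: [-0.0, 0.999, 0.054, -0.0]
force: [-0.2, -0.6, 1.0]
grip_width: 0.155
grip_force: 0.0
```

M's knob fell away on release (the jaws closed on nothing), so M is free too. I regrip and throw it back.

Request:
drive_tool --commands "0 0 0 0 0 0 60;0 0 0 0 0 0 60;0 0 0 0 0 0 60;-0.067 -0.007 -0.103 0 0 0 60;-0.058 -0.006 -0.109 0 0 0 60;-0.049 -0.005 -0.113 0 0 0 60;-0.039 -0.004 -0.117 0 0 0 60;0 0 0 0 0 0 15;0 0 0 0 0 0 15;0 0 0 0 0 0 15;0 0 0 0 0 0 15;0 0 0 0 0 0 15"

```text
time_s: 11.8
eef_pos: [460.2, -132.8, 71.3]
ee_rot: [0.0, 0.999, 0.054, 0.0]
force: [-0.9, -4.2, -0.1]
grip_width: 0.266
grip_force: 19.6
```

Request:
drive_tool --commands "0.039 0.004 0.117 0 0 0 15;0.049 0.005 0.113 0 0 0 15;0.058 0.006 0.109 0 0 0 15;0.067 0.007 0.103 0 0 0 15;0.076 0.008 0.097 0 0 0 15;0.084 0.009 0.091 0 0 0 15;0.091 0.01 0.083 0 0 0 15;0.098 0.01 0.075 0 0 0 15;0.104 0.011 0.066 0 0 0 15;0.109 0.012 0.057 0 0 0 15;0.114 0.012 0.048 0 0 0 15;0.117 0.012 0.038 0 0 0 15;0.12 0.013 0.028 0 0 0 15;0.122 0.013 0.018 0 0 0 15;0.123 0.013 0.007 0 0 0 15;0.123 0.013 -0.003 0 0 0 15;0.123 0.013 -0.014 0 0 0 15;0.121 0.013 -0.024 0 0 0 15;0.118 0.012 -0.034 0 0 0 15;0.115 0.012 -0.044 0 0 0 15"

```text
time_s: 13.47
eef_pos: [657.9, -111.6, 164.6]
ee_rot: [0.0, 0.999, 0.054, 0.001]
force: [0.3, -1.6, 1.2]
grip_width: 0.264
grip_force: 20.2
```

Request:
drive_tool --commands "0.111 0.012 -0.054 0 0 0 15;0.105 0.011 -0.063 0 0 0 15;0.05 0.005 -0.03 0 0 0 15;0 0 0 0 0 0 15;0 0 0 0 0 0 100;0 0 0 0 0 0 100;0 0 0 0 0 0 100;0.05 0 0.05 0 0 0 100;0.05 0 0.1 0 0 0 100;0.05 0 0.2 0 0 0 100;0 0 0.3 0 0 0 100;0 0 0.2 0 0 0 100"

```text
time_s: 14.47
eef_pos: [698.5, -108.7, 236.5]
ee_rot: [0.0, 0.999, 0.054, 0.001]
force: [-0.7, -0.3, 0.3]
grip_width: 1.004
grip_force: 0.0
```

```bash
python3 look.py
python3 - <<'E'
from h import *; from rig import *
for n in("top","scene"):
    c=capture(n)
    pred={}
    for nm,x,y,t in(("R",479.07,-315.49,-.027),("M",521.65,-125.75,.106),("L",488.38,330.33,-.108)):
        a=np.arctan2(40,-139.5)-1.95; r=np.hypot(40,139.5)
        k=[77.5+r*np.cos(a),0,32+r*np.sin(a)]
        pred[nm]=[proj(c,pose(np.array([q]),x,y,t))[0].round(1).tolist() for q in(k,[-62,0,72])]
    print(n,"open/shut",pred)
    print([(np.round(b["position"]).tolist(),round(b["confidence"],2)) for b in boxes_of(c,"knob_a")])
E
```

```text
t 14.47 tcp [ 698.5 -108.7  236.5] x [0.994 0.108 0.001] z [ 0.001 -0.    -1.   ] F [-0.72 -0.31  0.28] T [ 0.026 -0.012  0.004] w 1.004 gf 0.0
top open/shut {'R': [[342.5, 185.6], [339.8, 249.5]], 'M': [[283.2, 175.1], [290.6, 238.9]], 'L': [[166.4, 186.7], [164.4, 250.0]]}
[([344.0, 198.0], 0.93), ([170.0, 234.0], 0.84), ([123.0, 269.0], 0.83), ([415.0, 234.0], 0.63), ([282.0, 182.0], 0.44)]
scene open/shut {'R': [[215.2, 250.3], [194.2, 212.6]], 'M': [[289.5, 233.9], [251.6, 202.4]], 'L': [[403.7, 179.5], [368.2, 152.1]]}
[([284.0, 229.0], 0.93), ([109.0, 267.0], 0.89), ([374.0, 172.0], 0.88), ([213.0, 248.0], 0.81), ([225.0, 191.0], 0.65), ([395.0, 134.0], 0.56)]
```

Request:
drive_tool --commands "-0.194 0.317 0 0 0 -0.0197 100;-0.194 0.317 0 0 0 -0.0197 100;-0.194 0.317 0 0 0 -0.0197 100;-0.194 0.317 0 0 0 -0.0197 100;-0.194 0.317 0 0 0 -0.0197 100;-0.194 0.317 0 0 0 -0.0197 100;-0.194 0.317 0 0 0 -0.0197 100;-0.194 0.317 0 0 0 -0.0197 100;-0.194 0.317 0 0 0 -0.0197 100;-0.194 0.317 0 0 0 -0.0197 100;-0.194 0.317 0 0 0 -0.0197 100;-0.194 0.317 -0.1 0 0 -0.0197 100;-0.194 0.317 -0.2 0 0 -0.0197 70;-0.194 0.317 -0.2 0 0 -0.0197 70;0 0 -0.3 0 0 0 70;0 0 -0.3 0 0 0 70;0 0 -0.2 0 0 0 70;0 0 0 0 0 0 70;0 0 0 0 0 0 70"

```text
time_s: 16.25
eef_pos: [426.6, 333.7, 103.8]
ee_rot: [0.001, 0.999, -0.054, -0.001]
force: [-0.8, 0.6, 1.0]
grip_width: 0.7
grip_force: 0.0
```

```bash
python3 look.py scene 450 300 l1.png
```

```text
t 16.25 tcp [426.6 333.7 103.8] x [ 0.994 -0.109 -0.003] z [-0.003 -0.001 -1.   ] F [-0.79  0.65  1.01] T [ 0.024  0.012 -0.006] w 0.7 gf 0.0
```

View pics/l1.png

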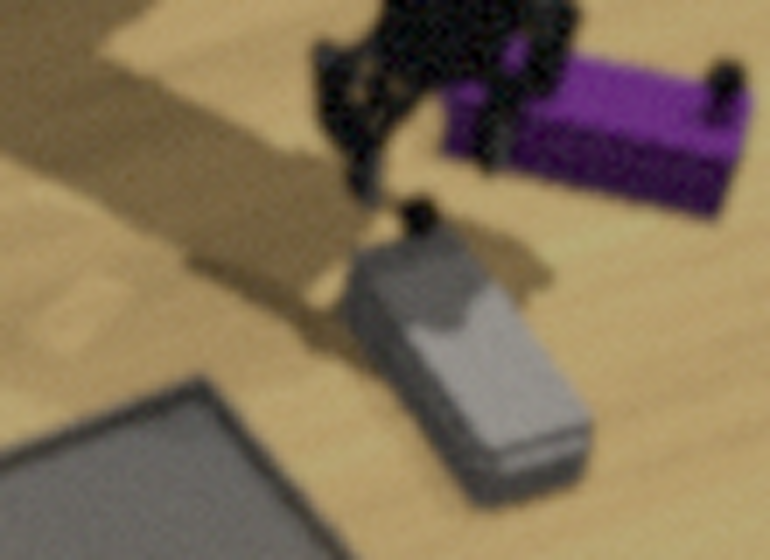

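Run:
```python
from h import *; from rig import *
c=capture("scene"); u,v=np.rint(proj(c,[450,300,60])[0])
uv=np.array([u-55+418.5/7-.5,v-40+215/7-.5]); print(uv,proj(c,[426.7,337,72]),proj(c,[426.7,333.7,72]),unproj(c,uv,72))
```

```text
[367.28571429 152.21428571] [[368.1964585  152.10580883]] [[367.41133504 152.38996931]] [425.70609135 333.81816057]
```

The knob sits at scene (367,152), which gives (426,334), right under the tool. Test L.

Request:
drive_tool --commands "0 0 -0.12 0 0 0 70;0 0 -0.12 0 0 0 70;0 0 -0.09 0 0 0 55;0 0 0 0 0 0 15;0 0 0 0 0 0 15;0 0 0 0 0 0 15;0 0 0 0 0 0 15;0 0 0 0 0 0 15" --force 20

```text
time_s: 17.02
eef_pos: [427.6, 334.0, 72.3]
ee_rot: [0.0, 0.999, -0.054, 0.0]
force: [-1.3, -3.2, 3.1]
grip_width: 0.264
grip_force: 20.0
```

Request:
drive_tool --commands "0.039 -0.004 0.117 0 0 0 15;0.049 -0.005 0.113 0 0 0 15;0.058 -0.006 0.109 0 0 0 15;0.067 -0.007 0.103 0 0 0 15;0 0 0 0 0 0 15;0 0 0 0 0 0 55;0 0 0 0 0 0 55;0 0 0 0 0 0 55;0 0 0 0 0 0 55"

```text
time_s: 17.77
eef_pos: [448.4, 332.1, 115.4]
ee_rot: [0.0, 0.999, -0.054, -0.0]
force: [-0.6, 0.3, 0.2]
grip_width: 0.552
grip_force: 0.0
```

Request:
drive_tool --commands "0 0 0 0 0 0 15;0 0 0 0 0 0 15;0 0 0 0 0 0 15;0 0 0 0 0 0 15;0 0 0 0 0 0 15"

```text
time_s: 18.18
eef_pos: [448.5, 331.8, 115.7]
ee_rot: [0.0, 0.999, -0.054, -0.0]
force: [-2.6, -2.0, -0.2]
grip_width: 0.261
grip_force: 19.6
```

L stays where it is left (the jaws caught the knob again), so L is the stiff one. I bring its lid upright, release and raise.

Request:
drive_tool --commands "0.076 -0.008 0.097 0 0 0 15;0.084 -0.009 0.091 0 0 0 15;0.091 -0.01 0.083 0 0 0 15;0.098 -0.01 0.075 0 0 0 15;0.104 -0.011 0.066 0 0 0 15;0.109 -0.012 0.057 0 0 0 15;0.114 -0.012 0.048 0 0 0 15;0.117 -0.012 0.038 0 0 0 15;0.12 -0.013 0.028 0 0 0 15;0.122 -0.013 0.018 0 0 0 15;0.123 -0.013 0.007 0 0 0 15;0.123 -0.013 -0.003 0 0 0 15;0.123 -0.013 -0.014 0 0 0 15;0.121 -0.013 -0.024 0 0 0 15;0.055 -0.006 -0.014 0 0 0 15;0 0 0 0 0 0 15;0 0 0 0 0 0 100;0 0 0 0 0 0 100;0 0 0 0 0 0 100;0 0 0 0 0 0 100"

```text
time_s: 19.85
eef_pos: [606.3, 315.5, 171.2]
ee_rot: [-0.0, 0.999, -0.054, -0.0]
force: [-0.6, 0.1, 0.2]
grip_width: 0.817
grip_force: 0.0
```

Request:
drive_tool --commands "0 0 0.2 0 0 0 100;0 0 0.3 0 0 0 100;0 0 0.3 0 0 0 100;-0.2 0 0.1 0 0 0 100;-0.3 0 0 0 0 0 100;-0.4 0 0 0 0 0 100;-0.3 0 0 0 0 0 100;-0.3 0 0 0 0 0 100;-0.3 0 0 0 0 0 100;0 0 0 0 0 0 100"

```text
time_s: 20.68
eef_pos: [422.3, 315.6, 261.8]
ee_rot: [-0.0, 0.999, -0.053, -0.001]
force: [0.5, 0.8, 0.9]
grip_width: 0.996
grip_force: 0.0
```

```bash
python3 look.py scene 500 320 l2.png;  python3 - <<'E'
from h import *; from rig import *
c=capture("top")
u,v=np.rint(proj(c,[490,310,20])[0]).astype(int); im=c["pixels"][v-35:v+35,u-30:u+30].copy()
a=cv2.resize(im,(514,600),interpolation=cv2.INTER_CUBIC)
c2=capture("scene"); im2=c2["pixels"].copy(); 
for cc,i2 in((c2,im2),):
    for q in(box(155,62,0,32),): cv2.polylines(i2,[cv2.convexHull((proj(cc,pose(q,488.4,330.3,-.108))*16).astype(np.int32))],True,(0,255,0),1,shift=4)
u,v=np.rint(proj(c2,[500,320,20])[0]).astype(int)
b=cv2.resize(im2[v-60:v+40,u-24:u+24],(286,600),interpolation=cv2.INTER_CUBIC)
cv2.imwrite("pics/l2b.png",np.hstack([a,b]))
E
```

```text
t 20.68 tcp [422.3 315.6 261.8] x [ 0.994 -0.106 -0.001] z [-0.001  0.    -1.   ] F [0.55 0.8  0.86] T [-0.02   0.008 -0.027] w 0.996 gf 0.0
```

View pics/l2b.png

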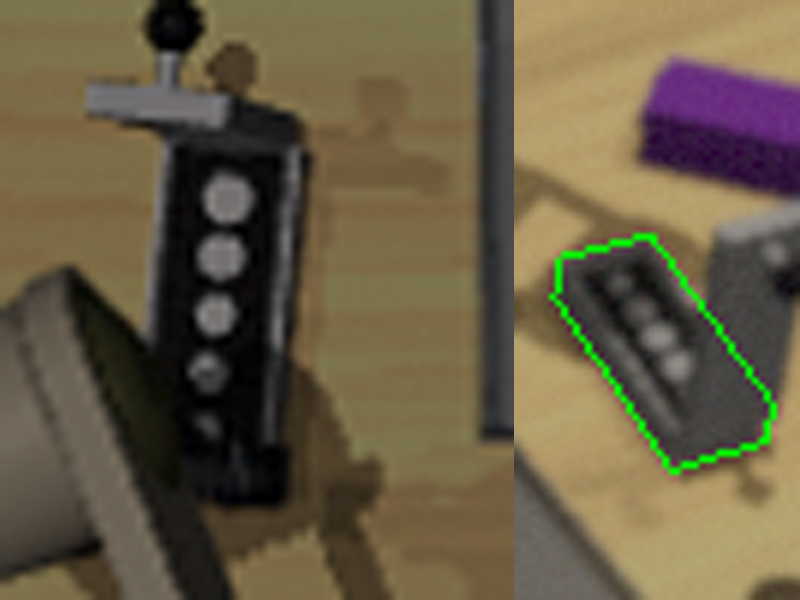

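The base still lies on its fitted outline (scene crop, green) with the lid upright. I grip the base at its centre.

Request:
drive_tool --commands "0.2 0.04 -0.1 0 0 0 100;0.25 0.05 -0.2 0 0 0 100;0.22 0.045 -0.3 0 0 0 100;0 0 -0.4 0 0 0 100;0 0 -0.4 0 0 0 100;0 0 -0.3 0 0 0 100;0 0 -0.2 0 0 0 100;0 0 -0.2 0 0 0 100;0 0 -0.15 0 0 0 100;0 0 -0.11 0 0 0 100;0 0 -0.06 0 0 0 100;0 0 0 0 0 0 100;0 0 0 0 0 0 100" --force 60

```text
time_s: 21.92
eef_pos: [494.3, 328.7, 19.5]
ee_rot: [-0.0, 0.999, -0.054, 0.0]
force: [0.2, 0.2, 0.5]
grip_width: 1.0
grip_force: 0.0
```

Request:
drive_tool --commands "0 0 0 0 0 0 80;0 0 0 0 0 0 70;0 0 0 0 0 0 60;0 0 0 0 0 0 55;0 0 0 0 0 0 55;0 0 0 0 0 0 55"

```text
time_s: 22.42
eef_pos: [494.3, 328.4, 20.5]
ee_rot: [0.0, 0.999, -0.054, 0.001]
force: [-1.1, -3.6, 6.2]
grip_width: 0.712
grip_force: 68.1
```

Request:
drive_tool --commands "0 0 0.05 0 0 0 55;0 0 0.12 0 0 0 55;0 0 0.2 0 0 0 55;0 0 0.2 0 0 0 55;0.02 -0.06 0.03 0 0 0.005 55;0.05 -0.15 0 0 0 0.012 55;0.05 -0.17 0 0 0 0.012 55;0.05 -0.17 0 0 0 0.012 55;0.05 -0.17 0 0 0 0.012 55;0.05 -0.17 0 0 0 0.012 55;0.05 -0.17 0 0 0 0.012 55;0.05 -0.17 0 0 0 0.012 55;0.05 -0.17 0 0 0 0.012 55;0.05 -0.17 0 0 0 0.012 55;0.05 -0.17 0 0 0 0.012 55;0.03 -0.17 0 0 0 0.012 55;0 -0.09 0 0 0 0 55;0 0 0 0 0 0 55;0 0 0 0 0 0 55"

```text
time_s: 24.0
eef_pos: [548.3, 128.6, 78.8]
ee_rot: [-0.0, 1.0, -0.001, -0.0]
force: [-0.4, -0.5, -9.0]
grip_width: 0.712
grip_force: 68.0
```

```bash
python3 look.py scene 543 128 t1.png
```

```text
t 24.0 tcp [548.3 128.6  78.8] x [ 1.    -0.002 -0.001] z [-0.001  0.    -1.   ] F [-0.44 -0.5  -9.02] T [ 0.074  0.066 -0.027] w 0.712 gf 68.0
```

View pics/t1.png

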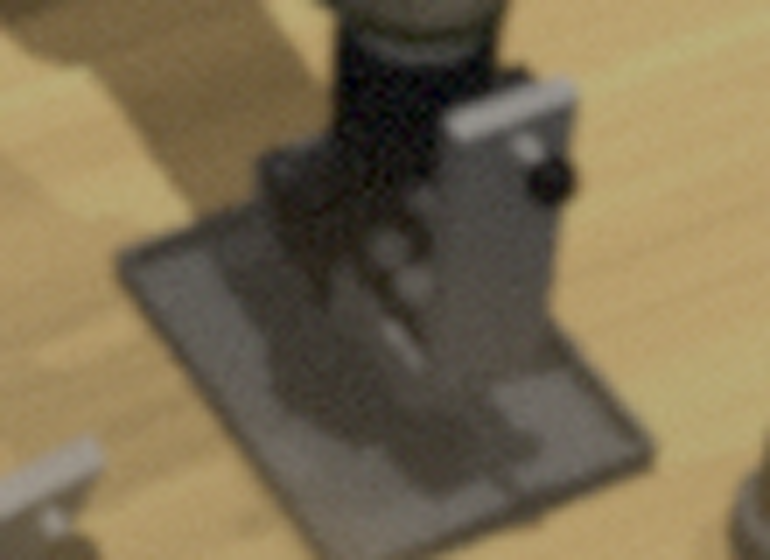

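It hangs level over the tray with the lid upright (knob at crop (550,180)). I lower it gently until contact.

Request:
drive_tool --commands "0 0 -0.1 0 0 0 55;0 0 -0.12 0 0 0 55;0 0 -0.12 0 0 0 55;0 0 -0.08 0 0 0 55;0 0 -0.05 0 0 0 55;0 0 -0.03 0 0 0 55;0 0 -0.015 0 0 0 55;0 0 0 0 0 0 55;0 0 0 0 0 0 55"

```text
time_s: 24.8
eef_pos: [549.0, 128.7, 28.0]
ee_rot: [-0.0, 1.0, -0.001, 0.0]
force: [-0.1, -0.7, -9.0]
grip_width: 0.714
grip_force: 67.8
```

Request:
drive_tool --commands "0 0 -0.01 0 0 0 55;0 0 -0.01 0 0 0 55;0 0 0 0 0 0 55"

```text
time_s: 25.05
eef_pos: [548.8, 128.6, 25.7]
ee_rot: [-0.0, 1.0, -0.001, 0.0]
force: [0.5, -0.7, -7.7]
grip_width: 0.713
grip_force: 68.0
```

Request:
drive_tool --commands "0 0 -0.008 0 0 0 55;0 0 0 0 0 0 55"

```text
time_s: 25.22
eef_pos: [548.9, 128.7, 25.6]
ee_rot: [0.0, 1.0, -0.0, 0.0]
force: [-5.2, -0.5, 1.7]
grip_width: 0.716
grip_force: 69.0
```

Request:
drive_tool --commands "0 0 0 0 0 0 80;0 0 0 0 0 0 95;0 0 0 0 0 0 95;0 0 0 0 0 0 95;0 0 0.1 0 0 0 95;0 0 0.25 0 0 0 95;0 0 0.35 0 0 0 95;0 0 0.4 0 0 0 95;0 0 0.4 0 0 0 95;0 0 0.4 0 0 0 95;0 0 0.25 0 0 0 95;0.3 0 0 0 0 0 95;0.4 0 0 0 0 0 95;0.3 0 0 0 0 0 90;0.12 0 0 0 0 0 80;0 0 0 0 0 0 70;0 0 0 0 0 0 70" --force 20

```text
time_s: 26.63
eef_pos: [660.6, 128.6, 239.9]
ee_rot: [-0.0, 1.0, -0.001, -0.0]
force: [-0.4, -0.1, 0.2]
grip_width: 0.698
grip_force: 0.0
```

```bash
python3 look.py
python3 - <<'E'
from h import *; from rig import *
c=capture("top"); c2=capture("scene")
# dark knob detection in scene near predicted
from scipy.optimize import least_squares
obs=[]
for cc,h in((c2,9),(c,9)):
    u,v=np.rint(proj(cc,[661,128.6,176.5])[0]).astype(int)
    g=cc["pixels"][v-h:v+h+1,u-h:u+h+1].max(2).astype(float)
    w=np.clip(60-g,0,None); yy,xx=np.mgrid[v-h:v+h+1,u-h:u+h+1]
    print(proj(cc,[661,128.6,176.5])[0].round(1),(w*xx).sum()/w.sum(),(w*yy).sum()/w.sum(),w.astype(bool).sum())
u,v=np.rint(proj(c2,[600,128,100])[0]).astype(int)
for q in(box(155,62,5,37),): cv2.polylines(c2["pixels"],[cv2.convexHull((proj(c2,pose(q,543,128.6,0))*16).astype(np.int32))],True,(0,255,0),1,shift=4)
cv2.imwrite("pics/t2.png",cv2.resize(c2["pixels"][v-40:v+45,u-50:u+50],(700,595),interpolation=cv2.INTER_CUBIC))
E
```

```text
t 26.63 tcp [660.6 128.6 239.9] x [ 1.    -0.001 -0.   ] z [-0.  0. -1.] F [-0.4  -0.13  0.24] T [0.008 0.011 0.044] w 0.698 gf 0.0
[356.1 193.7] 354.9978947368421 192.22315789473683 41
[216.3 182.5] 215.3823605039856 184.92774492157366 141
```

View pics/t2.png

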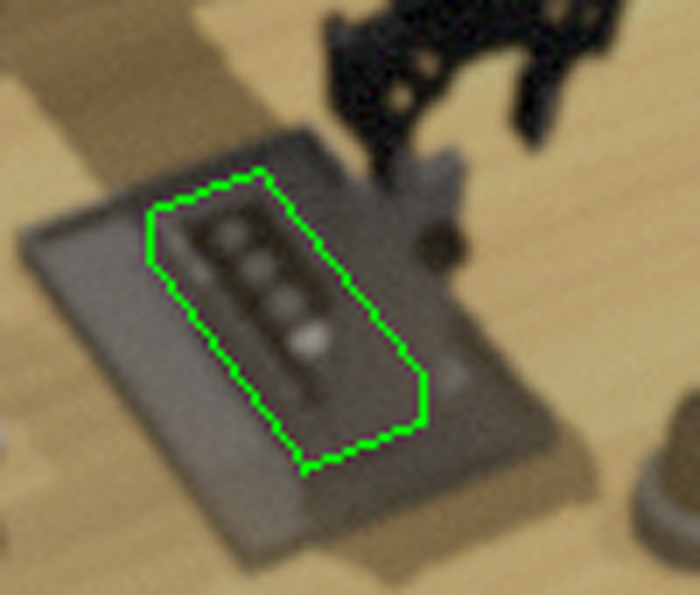

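The case lies flat inside the tray with its lid upright and the knob at crop (441,245). I solve the knob position from that pixel.

Run:
```python
from h import *; from rig import *
c=capture("scene"); u,v=np.rint(proj(c,[600,128,100])[0])
uv=np.array([u-50+441/7-.5,v-40+245/7-.5]); print(uv)
r=np.hypot(40,139.5)
def k(th,y,hx=620.5):
    a=np.arctan2(40,-139.5)-th; return [hx+r*np.cos(a),y,37+r*np.sin(a)]
f=lambda p:((proj(c,k(*p))[0]-uv)**2).sum()
p=minimize(f,[1.5,128],method="Nelder-Mead").x; print(p,k(*p),k(p[0],128.6))
```

```text
[355.5 192.5]
[  1.54363393 129.09709837] [np.float64(656.6965561806023), np.float64(129.09709836927942), np.float64(177.53490427884634)] [np.float64(656.6965561806023), 128.6, np.float64(177.53490427884634)]
```

Request:
drive_tool --commands "-0.035 0.005 -0.15 0 0 0 70;0 0 -0.2 0 0 0 70;0 0 -0.15 0 0 0 70;0 0 -0.1 0 0 0 60;0 0 -0.04 0 0 0 60;0 0 0 0 0 0 15;0 0 0 0 0 0 15;0 0 0 0 0 0 15;0 0 0 0 0 0 15;0 0 0 0 0 0 15"

```text
time_s: 27.62
eef_pos: [657.7, 129.0, 177.0]
ee_rot: [0.0, 1.0, -0.001, 0.001]
force: [0.2, -2.2, 3.8]
grip_width: 0.266
grip_force: 19.7
```

Request:
drive_tool --commands "-0.121 0 0.024 0 0 0 15;-0.123 0 0.014 0 0 0 15;-0.123 0 0.003 0 0 0 15;-0.123 0 -0.007 0 0 0 15;-0.122 0 -0.018 0 0 0 15;-0.12 0 -0.028 0 0 0 15;-0.117 0 -0.038 0 0 0 15;-0.056 0 -0.024 0 0 0 15;0 0 0 0 0 0 15;0 0 0 0 0 0 50;0 0 0 0 0 0 70;0 0 0 0 0 0 70;0 0 0 0 0 0 70"

```text
time_s: 28.7
eef_pos: [566.8, 129.2, 168.2]
ee_rot: [-0.0, 1.0, -0.001, -0.0]
force: [0.3, -0.4, -0.4]
grip_width: 0.706
grip_force: 0.0
```

Request:
drive_tool --commands "0 0 0.1 0 0 0 70;0 0 0.2 0 0 0 70;0 0 0.3 0 0 0 70;0 0 0.3 0 0 0 70;-0.3 0 0.2 0 0 0 70;-0.3 0 0 0 0 0 70;-0.4 0 0 0 0 0 70;-0.4 0 0 0 0 0 70;-0.4 0 0 0 0 0 70;-0.3 0 0 0 0 0 70;0 0 0 0 0 0 70;0 0 0 0 0 0 70"

```text
time_s: 29.7
eef_pos: [356.3, 129.3, 279.6]
ee_rot: [-0.0, 1.0, -0.0, 0.001]
force: [0.8, 0.0, -0.2]
grip_width: 0.698
grip_force: 0.0
```

```bash
python3 look.py
python3 - <<'E'
from h import *; from rig import *
r=np.hypot(40,139.5)
C=dict(R=(479.07,-315.49,-.027,0),M=(521.65,-125.75,.106,0),L=(543,128.6,0,5))
for n in("scene","top"):
  c=capture(n)
  for nm,(x,y,t,z0) in C.items():
    def k(th):
        a=np.arctan2(40,-139.5)-th; return proj(c,pose(np.array([[77.5+r*np.cos(a),0,z0+32+r*np.sin(a)]]),x,y,t))[0]
    th0=.9 if nm=="L" else 1.95
    p=k(th0); u,v=np.rint(p).astype(int); h=8
    g=cv2.GaussianBlur(c["pixels"][v-h:v+h+1,u-h:u+h+1].max(2).astype(float),(0,0),1)
    w=np.clip(g.min()+15-g,0,None); yy,xx=np.mgrid[v-h:v+h+1,u-h:u+h+1]
    o=np.array([(w*xx).sum(),(w*yy).sum()])/w.sum()
    T=np.arange(0,2.2,.01); d=[np.hypot(*(k(q)-o)) for q in T]
    print(n,nm,"pred",p.round(1),"obs",o.round(1),"min",g.min().round(),"theta",T[np.argmin(d)],"resid",round(min(d),1))
E
```

```text
t 29.7 tcp [356.3 129.3 279.6] x [ 1.    -0.001  0.003] z [ 0.003  0.    -1.   ] F [ 0.82  0.02 -0.16] T [ 0.034 -0.032  0.005] w 0.698 gf 0.0
scene R pred [215.2 250.3] obs [214.2 251.8] min 39.0 theta 1.97 resid 1.5
scene M pred [289.5 233.9] obs [284.6 233.9] min 96.0 theta 1.9100000000000001 resid 4.3
scene L pred [339.6 175.1] obs [339.9 175.7] min 30.0 theta 0.92 resid 0.4
top R pred [342.5 185.6] obs [342.3 186. ] min 13.0 theta 1.94 resid 0.2
top M pred [283.2 175.1] obs [283.5 175.2] min 13.0 theta 1.94 resid 0.3
top L pred [216.7 209.7] obs [216.3 209.4] min 10.0 theta 0.91 resid 0.4
```

```bash
python3 -c "
from rig import *
print(finish_job())"
```

```text
the job is handed in; nothing more can be done
None
```

The job is handed in at about 30 s, result not reported back: the two free cases (middle and right) stand where they were with lids thrown right back (about 1.94 rad), and the stiff left case lies flat in the reject tray with its lid at about 0.91 rad.

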